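# Lock the jaw-model clamp with its extension bar

### The arm

A 7-joint arm with a two-finger parallel gripper is mounted at the origin on a cart in front of the work surface, level with it; the furniture and walls round the work are solid. World frame = base frame: x ahead of the robot, y to its left, z up, the work surface at z = 0. Lengths are in mm, angles in rad, forces in N, time in s.
With the tool pointing down it reaches from about 400 to 875 mm from the base axis. Payload 6.5 kg.
Tool frame: the origin (TCP) lies midway between the tips of the shut fingers; the grasp point (between the pads) lies 19 mm behind it (grip_depth is the distance from the TCP to the grasp point, in mm); z points along the fingers, y is the line along which they close (so a half turn about z gives the same grasp; the last joint's range is limited). The gripper opens to 88 mm and grips with 3 to 60 N. Pads are 18 mm wide; open, the fingers measure 123 mm over their backs; the gripper's body (75 mm by 187 mm) begins 45 mm behind the grasp point.
Start: joints at [1.154, 0.536, -0.004, 1.538, 0.003, 1.067, -0.071], TCP at [223.368, -610.407, 238.716] pointing down, gripper open.
Joint ranges: [-2.7, 2.7], [-0.37, 2.16], [-1.27, 1.26], [0.24, 2.4], [-1.31, 4.45], [0.19, 1.91], [-2.76, 2.76]. Speed limits (rad/s): [2.39, 2.39, 3.14, 3.14, 3.14, 3.14, 3.14].

### API

Orientations are given as a unit quaternion [w, x, y, z].
In Python, from station import state, snapshot, sign_off, grip_depth gives the robot as it stands.
- The arm moves only by the tool drive_tool, never from a script. Its argument "moves" is text: rows parted by semicolons, each of 6 numbers parted by spaces: the shift along the world's x, y, z in m, then the turn, a rotation vector about the world's x, y, z in degrees. In form: dx dy dz rx ry rz; .... A call has exactly 5 rows; each row is the pose to reach, as a shift and turn from the pose commanded when the call began; what a row does not reach only later rows make up. A row lasts 1/8 s, in which the tool goes at most 62.5 mm and 10.7 degrees, less where a joint would pass 70% of its speed; a pose out of reach is approached as far as the arm can. A call with a gripper value outside its range is refused whole. "claw" is the opening in per cent of the stroke, from 0 (shut) to 100 (fully open), set as the call begins (left out, the last holds). The fingers move at their own pace and stop on an object; the grip force is fixed at half the most. Time passes only in rows, so rows that repeat a pose let the fingers close, or fill a call up. It gives the time, the measured TCP pose, the force, the opening and the grip force at its end, in the units of the state.
- state(): the state, without advancing time (a new reading comes with each control period).
- snapshot(name): name is "scene" or "side" or "wrist"; returns a dict with "frame" (420x560x3 uint8, red, green, blue), "intrinsics" (3x3 intrinsics, pixels), "k1" (the pictures are not rectified: a ray, as slopes to the right and down, at radius r is drawn at 1 + k1 r^2 times it, then the intrinsics apply), "world_from_camera" (4x4, takes a point from camera to world coordinates). Camera axes: x right, y up, looking along -z (the intrinsics and any distortion apply to the point x, -y, -z); pixel columns grow to the right and rows downward; lengths in mm; the calibration is good to about 2 mm. A picture is of the moment at which its call begins. There is no depth.
- sign_off(): hands the job in; it is judged then, once.
The state is a dict: "time_s": time; "joints": joint angles; "joint_velocities": joint speeds; "tau": joint torques, N m; "eef_pos": TCP position; "tcp_rot": TCP orientation; "force": force on the tool from outside, world axes, zero at the start; "torque": the same for the moment, N m; "finger_gap": opening from 0.0 (shut) to 1.0 (fully open); "grasp_force": force on a finger pad.
Only numpy, scipy, OpenCV 4.12 (cv2) and the standard library are available. Lean on these libraries where they do the work, as an engineer would, in place of code of your own. Each camera call takes 0.05 s, during which the arm holds its last target. There are 200 camera calls.

### The job

Clamp the teaching jaw in its jig: push the blue-handled extension bar fully home onto the clamp's short steel stub, and with it swing the stiff red lever clockwise past its dead point until you feel it come firmly against its rubber-tipped end stop, without straining the stop. Move the lever only through the bar, keep the bar fully home on the stub during the swing, then pull it off, lay it flat on the desk and leave the lever locked, without shoving the slide box or the timer.

Things in the scene. Friction and masses are not known exactly. Their poses are not given: they have to be found in the camera images.
- clamp: grey jig plate, 10 mm thick, bolted to the desk. Origin on the desk straight below the lever's pivot, z up; plate from x -46 to 68 and y -65 to 148 mm. A dark round housing, 30 mm high, carries the red lever. A rubber-tipped plunger comes out towards +y and, as the lever closes, pushes the jaw model against the aluminium fence (32 mm high, face at y = 135 mm).
- lever (a joint): lever angle, rad, growing clockwise seen from above. Open near 0 (-0.06 to 0.06); below the dead point at 0.75 it resists (most near 0.45: about 1.6 N m, 10 N at the bar's grip) and springs back; beyond, it is light and stays. End stop: an adjustable screw, setting not given, anywhere from 1.0 to 1.35; feel for it. There a firm push, 1.3 to 2.5 N m about the pivot (8 to 15 N at the grip), seats it; over 3.3 N m strains the stop.
- handle: red lever on the clamp, turning about a vertical axis: round hub of 22 mm radius, 24 mm thick, and a level round steel stub, 12.8 mm thick with a domed end, which the bar's socket takes. A tail on the far side meets the stop. Origin on the pivot axis, 46 mm above the desk, at the stub axis' height; x along the stub, outward; z up. Stub from x = 28 mm (flat shoulder) to 68 mm.
- stub_root (a point): on the stub's axis, in the plane of the shoulder (28 mm from the pivot)
- stub_tip (a point): the domed end of the stub, on its axis (68 mm from the pivot)
- stop: aluminium bracket 22 x 12 x 46 mm on the plate behind the pivot, which carries the stop screw with its black rubber tip (the screw's setting does not show in this pose). Origin under the bracket's middle, axes as the clamp's.
- bar: loose extension bar, 185 mm, 0.15 to 0.3 kg: blue handle 24 x 24 mm square, 90 mm long; 18 mm square steel neck; 24 mm square steel socket with a 15 mm square bore, 46 mm deep. Origin on the underside below the handle's middle; x along the bar to the open socket end, z up; bar axis at z = 12 mm. Handle x -45 to 45 mm, neck to 93, socket to 140. Balance point near x = 26 mm.
- bar_grip (a point): middle of the blue handle, on the bar's axis
- bar_mouth (a point): centre of the open socket end, on the bar's axis (140 mm from bar_grip). Fully home, it lies at stub_root and the bar's grip is 168 mm from the pivot; the bar can then rock about 0.05 rad on the stub, so a hand that holds it stiffly also feels a twist: judge the push by the whole moment about the pivot.
- teaching_jaw: teaching model of the jaws, 81 x 71 x 68 mm, standing loose on the jig between plunger and fence; the plunger pushes it to the fence by itself as the lever closes. Origin under its base.
- slide_case: white plastic slide box, 68 x 88 x 36 mm, bystander on the left of the desk, origin under its middle
- red_timer: red timer, 64 x 58 x 17 mm, bystander on the left, origin under its middle
Mind the look-alikes: they are no part of the job. Leave any turquoise look-alike of the teaching_jaw alone.

How it is judged:
By the outcome, as a careful person would: the job done as asked, in the order asked, and still so for the second after the job is handed in, with the robot touching nothing.
It also fails if it takes over 72 s, if anything falls off the work surface, if the arm or the gripper's body presses on something with over 40 N, if the wrist force passes 120 N, or if a joint passes its speed limit or range.

## Working session

There is one attempt and no reset: what is moved stays moved. The work goes in short steps, Python scripts to look and compute and a tool call to move; the robot and the scene stay as the last step left them, time stands still between calls to the robot, and variables do not carry over. Pictures are saved under pics/ and viewed, at most 10 in all, crops included, and the job is handed in when it is done.

Besides the shell and the picture viewer there is one more tool, called after "Emit:" by a JSON object that holds its "name" and its "arguments". drive_tool: Moves the arm, as the interface text tells. Its arguments: {"type":"object","properties":{"moves":{"type":"string"},"claw":{"type":"number"}},"required":["moves"]}

```bash
mkdir -p pics; ls
cat > h.py <<'E'
import numpy as np, cv2
from station import state, snapshot, sign_off, grip_depth
def snap(n,f):
    s=snapshot(n); cv2.imwrite('pics/'+f+'.png',cv2.cvtColor(s['frame'],cv2.COLOR_RGB2BGR)); np.savez('pics/'+f+'.npz',**s); return s
def load(f): return dict(np.load('pics/'+f+'.npz'))
def ray(s,u,v):
    K=s['intrinsics'];k=float(s['k1']);d=np.array([(u-K[0,2])/K[0,0],(v-K[1,2])/K[1,1]]);x=d.copy()
    for _ in range(30): x=d/(1+k*(x@x))
    T=s['world_from_camera'];r=T[:3,:3]@np.array([x[0],-x[1],-1]);return T[:3,3],r/np.linalg.norm(r)
def onz(s,u,v,z):
    o,r=ray(s,u,v);return o+r*(z-o[2])/r[2]
def two(s1,p1,s2,p2):
    o1,r1=ray(s1,*p1);o2,r2=ray(s2,*p2)
    t=np.linalg.lstsq(np.c_[r1,-r2],o2-o1,rcond=None)[0];a=o1+t[0]*r1;b=o2+t[1]*r2
    return (a+b)/2,np.linalg.norm(a-b)
def proj(s,P):
    T=s['world_from_camera'];c=T[:3,:3].T@(np.asarray(P,float)-T[:3,3]);x=np.array([c[0],-c[1]])/-c[2]
    x=x*(1+float(s['k1'])*(x@x));K=s['intrinsics'];return np.array([K[0,0]*x[0]+K[0,2],K[1,1]*x[1]+K[1,2]])
E
python3 - <<'E'
from h import *
a=snap('scene','s0');b=snap('side','d0');c=snap('wrist','w0')
for s in(a,b,c): print(s['world_from_camera'].round(2).tolist(),s['intrinsics'].round(1).tolist(),s['k1'])
print(state(),grip_depth)
E
```

```text
pics
[[0.79, 0.41, -0.46, 133.01], [-0.61, 0.55, -0.57, -267.13], [0.02, 0.73, 0.68, 684.63], [0.0, 0.0, 0.0, 1.0]] [[434.4, 0.0, 278.6], [0.0, 434.4, 208.2], [0.0, 0.0, 1.0]] 0.027863559659787845
[[1.0, 0.02, -0.06, 489.29], [-0.06, 0.57, -0.82, -496.45], [0.02, 0.82, 0.57, 581.93], [0.0, 0.0, 0.0, 1.0]] [[380.0, 0.0, 282.1], [0.0, 380.0, 215.5], [0.0, 0.0, 1.0]] 0.013599294866533619
[[0.34, 0.91, 0.25, 286.37], [-0.94, 0.33, 0.09, -586.91], [-0.0, -0.26, 0.96, 384.21], [0.0, 0.0, 0.0, 1.0]] [[356.8, 0.0, 275.7], [0.0, 356.8, 210.1], [0.0, 0.0, 1.0]] -0.05405623824626611
{'time_s': 0.15, 'joints': array([ 1.15376822,  0.53697489, -0.00447954,  1.53859433,  0.00263216,
        1.06731173, -0.07122935]), 'joint_velocities': array([-1.51499329e-05, -8.31753798e-04,  6.48358408e-04, -3.16104288e-03,
       -1.87094792e-03,  2.48858953e-04, -1.35892625e-03]), 'tau': array([ 1.63186007e-03, -5.71329331e+01,  9.92120951e-01, -2.51826203e+01,
       -5.60930197e-02,  1.52346818e-02,  1.36177864e-04]), 'eef_pos': array([ 223.24281113, -609.97929307,  238.07136591]), 'tcp_rot': array([-6.20289944e-04,  9.84646076e-01,  1.74561433e-01, -1.62616967e-04]), 'force': array([0.86431476, 0.00874938, 0.9930249 ]), 'torque': array([ 0.06371554,  0.00819503, -0.02505517]), 'grasp_force': 0.0, 'finger_gap': 1.0039818442542843} 18.700000000000003
```

View pics/s0.png

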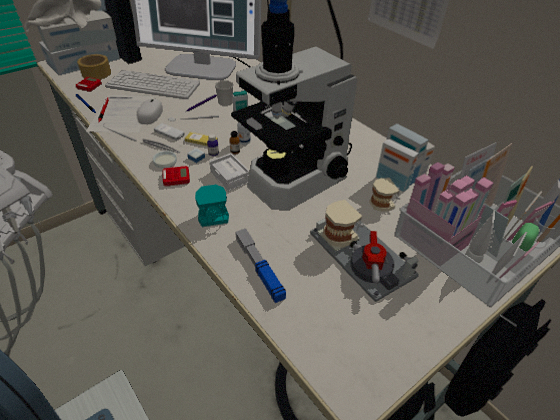

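View pics/d0.png

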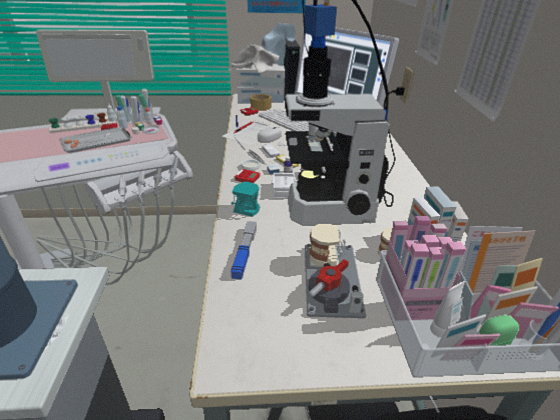

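The scene shows the bar at about (262,265), clamp hub at (373,250), turquoise look-alike at (212,205), cream jaw at (341,225). The side view shows the bar at (243,250), and the hub at (333,275) with its stub pointing to lower left. Next, an enlarged crop.

Run:
```python
from h import *
a=cv2.imread('pics/s0.png')[190:310,225:425];b=cv2.imread('pics/d0.png')[220:325,225:375]
a=cv2.resize(a,(800,480)) ;cv2.imwrite('pics/ca.png',a)
b=cv2.resize(b,(800,560)) ;cv2.imwrite('pics/cb.png',b)
```

```text
(no output)
```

View pics/ca.png

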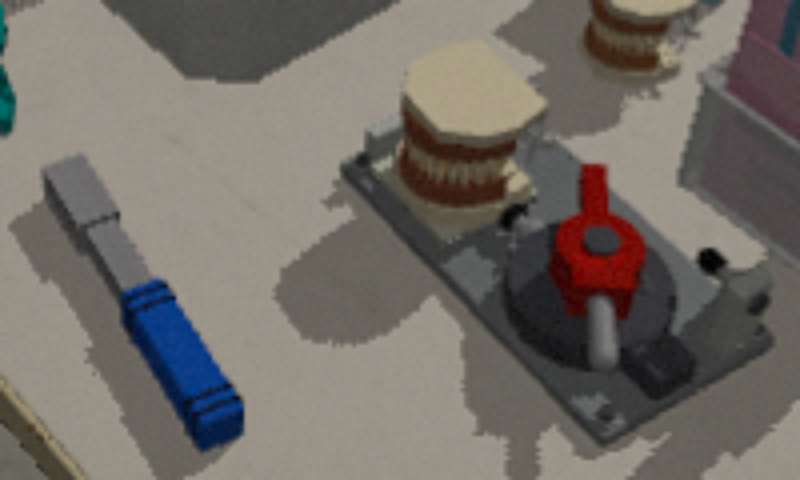

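View pics/cb.png

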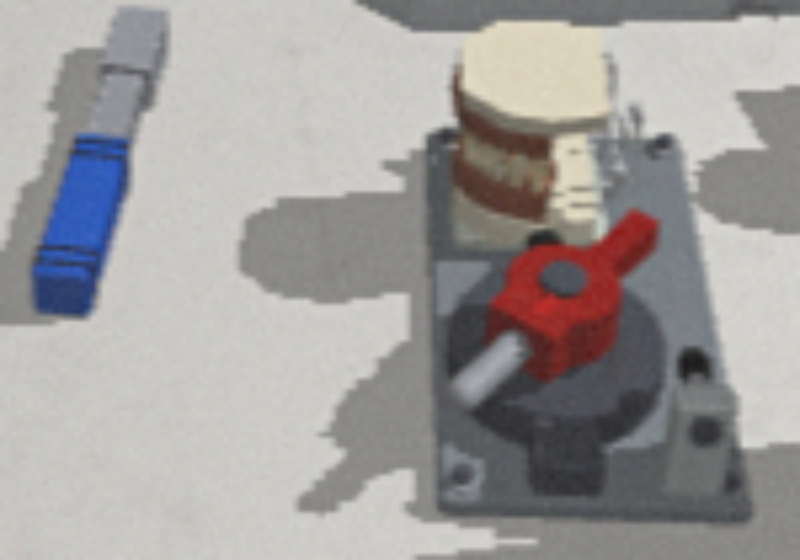

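Run:
```python
from h import *
a=load('s0');b=load('d0')
A=lambda u,v:(225+u/4-.4,190+v/4-.4)
B=lambda u,v:(225+u/5.333-.4,220+v/5.333-.4)
for n,p,q in [('hubcap',(603,240),(563,280)),('stubtip',(603,357),(463,393)),('plate near corner',(604,440),(440,515)),('plate right corner',(772,340),(750,515)),('plateleft',(342,165),(428,135))]:
    P,e=two(a,A(*p),b,B(*q));print(n,P.round(1),round(e,1))
for n,p in [('mouthL',(44,176)),('mouthR',(85,154)),('handle front L',(124,297)),('handle front R',(160,282)),('endL',(195,430)),('endR',(243,405))]:
    print(n,onz(a,*A(*p),24).round(1))
for n,p in [('mouthL',(117,8)),('mouthR',(166,10)),('hfL',(77,138)),('hfR',(127,138)),('endL',(34,265)),('endR',(95,270))]:
    print(n,onz(b,*B(*p),24).round(1))
for c,nm in ((a,'a'),(b,'b')):
    h=cv2.cvtColor(c['frame'],cv2.COLOR_RGB2HSV);m=cv2.inRange(h,(105,150,60),(125,255,255))
    n,l,st,ce=cv2.connectedComponentsWithStats(m)
    for i in range(1,n):
        if st[i,4]>80: print(nm,st[i],ce[i],onz(c,*ce[i],15).round(1))
```

```text
hubcap [628.9  53.   60.2] 0.0
stubtip [586.6  10.6  46.6] 0.4
plate near corner [579.5  -6.1   3.9] 3.1
plate right corner [690.8 -14.5   5.2] 0.1
plateleft [597.6 202.8   8.1] 1.3
mouthL [455.8 278.8  24. ]
mouthR [482.  279.2  24. ]
handle front L [441.7 187.2  24. ]
handle front R [461.4 184.3  24. ]
endL [422.1 104.   24. ]
endR [448.2 101.7  24. ]
mouthL [458.8 284.9  24. ]
mouthR [481.9 282.3  24. ]
hfL [442.9 188.9  24. ]
hfR [464.4 187.9  24. ]
endL [428.1 109.5  24. ]
endR [452.4 105.4  24. ]
a [540 204  14  21  86] [545.63953488 214.8372093 ] [1046.7  -80.2   15. ]
a [255 260  31  43 545] [270.5706422  280.89174312] [444.4 141.9  15. ]
b [304   5  32  43 978] [319.52658487  23.17382413] [1120.7 3559.6   15. ]
b [231 245  18  34 293] [239.96245734 260.71331058] [445.7 146.2  15. ]
b [539 309  21  26 140] [549.51428571 321.57857143] [1032.1  -51.3   15. ]
```

Identification: the bar with blue handle is at scene (262,265), the only such bar. Red lever clamp is at (375,250), stub tip toward (-x,-y). The cream jaw is on the jig, and I'll leave the turquoise one (212,205) alone. The bar's measured length is about 180 mm. Stub height is 46.6 mm and the plate corners agree with the pivot at about (629,53). Moving now.

Emit:
{"name": "drive_tool", "arguments": {"moves": "0.03 0.05 0 0 0 6; 0.06 0.1 0 0 0 12; 0.09 0.155 0 0 0 18; 0.125 0.205 0 0 0 24; 0.16 0.26 0 0 0 30", "claw": 80}}

```text
time_s: 0.78
eef_pos: [382.8, -351.0, 238.8]
tcp_rot: [0.0, 0.905, 0.425, 0.0]
force: [1.0, -0.1, -0.4]
finger_gap: 0.799
grasp_force: 0.0
```

Emit:
{"name": "drive_tool", "arguments": {"moves": "0.015 0.06 0 0 0 6; 0.03 0.12 0 0 0 12; 0.045 0.175 0 0 0 18; 0.055 0.235 0 0 0 24; 0.06 0.29 0 0 0 30"}}

```text
time_s: 1.4
eef_pos: [442.1, -60.6, 238.8]
tcp_rot: [0.0, 0.764, 0.645, 0.0]
force: [0.6, 0.2, -0.0]
finger_gap: 0.8
grasp_force: 0.0
```

Emit:
{"name": "drive_tool", "arguments": {"moves": "0 0.05 -0.01 0 0 0; 0 0.1 -0.03 0 0 0; 0.002 0.15 -0.06 0 0 0; 0.002 0.19 -0.08 0 0 0; 0.002 0.206 -0.09 0 0 0"}}

```text
time_s: 2.02
eef_pos: [442.9, 145.9, 147.6]
tcp_rot: [-0.001, 0.764, 0.645, -0.0]
force: [0.2, -0.3, -0.1]
finger_gap: 0.795
grasp_force: 0.0
```

Run:
```python
from h import *
c=snap('wrist','w1');s=state();print(s['time_s'],s['eef_pos'].round(1),s['tcp_rot'].round(4),s['joints'].round(2),s['force'].round(2),s['torque'].round(2))
cv2.imwrite('pics/w1x.png',cv2.resize(cv2.imread('pics/w1.png'),(800,600)))
```

```text
2.075 [442.5 147.  147.1] [-1.300e-03  7.640e-01  6.452e-01 -3.000e-04] [ 0.03  0.42 -0.54  2.06  0.31  0.74 -0.87] [-0.75  2.04  0.1 ] [ 0.07 -0.08 -0.03]
```

View pics/w1x.png

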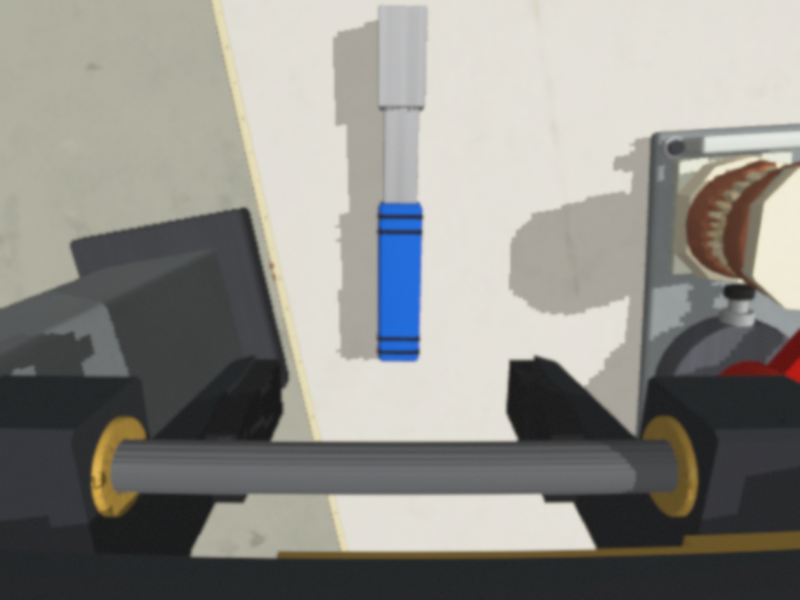

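The wrist view shows the bar upright: mouth edge (379–427, 7), handle end (378–419, 359). Both fingers straddle its line.

Run:
```python
from h import *
c=load('w1');k=.7
P=[onz(c,u*k,v*k,24) for u,v in [(379,6),(427,8),(378,357),(419,358),(378,204),(421,204)]]
for p in P: print(p.round(1))
m=(P[0]+P[1])/2;e=(P[2]+P[3])/2;d=m-e;L=np.hypot(*d[:2]);y=np.degrees(np.arctan2(d[1],d[0]));print('len',L,'yaw',y,'grip',e+d/L*45,m-d/L*140)
q=state()['tcp_rot'];print('toolyaw',2*np.degrees(np.arctan2(q[2],q[1])))
```

```text
[458.8 285.8  24. ]
[481.5 281.1  24. ]
[426.7 108.3  24. ]
[449.5 103.8  24. ]
[441.8 192.5  24. ]
[463.9 188.7  24. ]
len 180.29161350215497 yaw 79.76255808683763 grip [446.10172261 150.28870186  24.        ] [445.26491116 145.6552744   24.        ]
toolyaw 80.35668865668194
```

Emit:
{"name": "drive_tool", "arguments": {"moves": "0.001 0.003 -0.04 0 0 -0.5; 0.001 0.003 -0.08 0 0 -0.5; 0.001 0.003 -0.12 0 0 -0.5; 0.001 0.003 -0.138 0 0 -0.5; 0.001 0.003 -0.143 0 0 -0.5", "claw": 60}}

```text
time_s: 2.7
eef_pos: [444.4, 145.5, 5.0]
tcp_rot: [-0.0, 0.768, 0.64, -0.001]
force: [-0.4, -0.5, 1.2]
finger_gap: 0.595
grasp_force: 0.0
```

Emit:
{"name": "drive_tool", "arguments": {"moves": "0 0 0 0 0 0; 0 0 0 0 0 0; 0 0 0 0 0 0; 0 0 0 0 0 0; 0 0 0 0 0 0", "claw": 0}}

```text
time_s: 3.32
eef_pos: [445.5, 146.3, 6.4]
tcp_rot: [0.0, 0.768, 0.64, 0.0]
force: [-1.4, -0.4, 6.4]
finger_gap: 0.269
grasp_force: 30.0
```

Emit:
{"name": "drive_tool", "arguments": {"moves": "0 0 0.02 0 0 0; 0 -0.01 0.045 0 0 -4; 0.002 -0.06 0.06 0 0 -10; 0.006 -0.11 0.06 0 0 -18; 0.01 -0.16 0.06 0 0 -26"}}

```text
time_s: 3.95
eef_pos: [454.9, -15.2, 66.0]
tcp_rot: [0.0, 0.894, 0.449, 0.0]
force: [0.6, 0.4, -2.8]
finger_gap: 0.267
grasp_force: 30.0
```

Emit:
{"name": "drive_tool", "arguments": {"moves": "0.005 -0.04 0 0 0 -5; 0.01 -0.08 -0.01 0 0 -9; 0.01 -0.098 -0.02 0 0 -9; 0.01 -0.098 -0.025 0 0 -9; 0.01 -0.098 -0.025 0 0 -9"}}

```text
time_s: 4.58
eef_pos: [464.5, -109.6, 40.3]
tcp_rot: [-0.001, 0.925, 0.381, -0.0]
force: [-0.3, 0.3, -2.0]
finger_gap: 0.269
grasp_force: 30.0
```

Run:
```python
from h import *
c=snap('wrist','w2');d=snap('side','d2');e=snap('scene','s2');s=state();print(s['time_s'],s['eef_pos'].round(1),s['tcp_rot'].round(4),s['joints'].round(2),s['force'].round(2),s['torque'].round(2))
cv2.imwrite('pics/w2x.png',cv2.resize(cv2.imread('pics/w2.png'),(800,600)))
cv2.imwrite('pics/d2x.png',np.hstack([cv2.resize(cv2.imread('pics/d2.png')[230:350,200:360],(400,300)),cv2.resize(cv2.imread('pics/s2.png')[220:340,290:450],(400,300))]))
```

```text
4.725 [ 465.1 -110.1   40.9] [-3.000e-04  9.247e-01  3.807e-01  2.000e-04] [ 0.36  0.6  -0.28  2.09  0.33  0.5  -0.95] [-0.49 -1.15 -2.43] [-0.06  0.02 -0.06]
```

View pics/w2x.png

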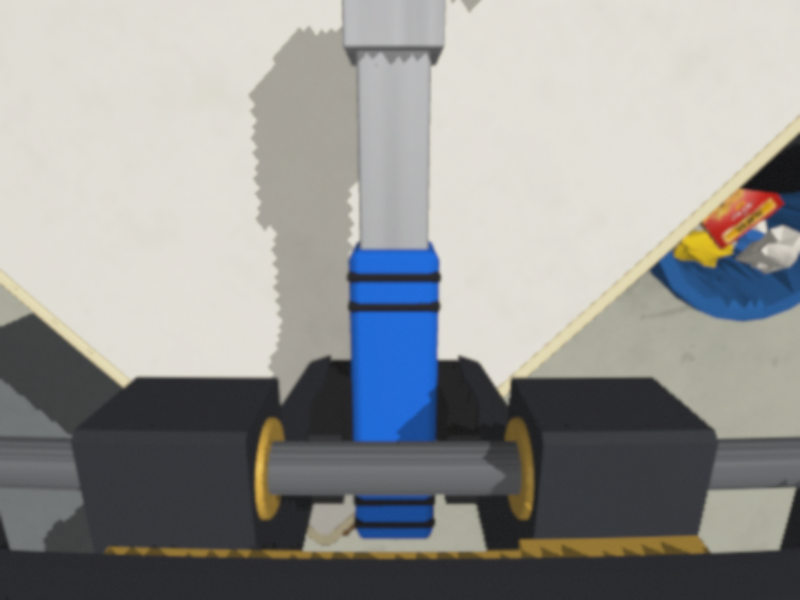

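View pics/d2x.png

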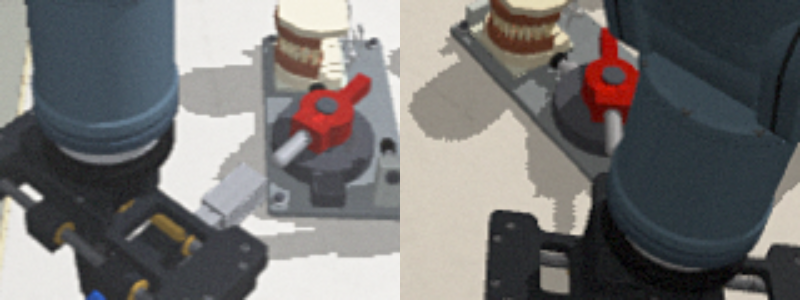

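The wrist view shows the bar held straight in the fingers (mouth out of frame). The side crop shows the socket at (235,190) pointing at the stub at (292,148). I'll enlarge that.

Run:
```python
from h import *
cv2.imwrite('pics/d2y.png',cv2.resize(cv2.imread('pics/d2.png')[262:322,274:354],(800,600),interpolation=cv2.INTER_CUBIC))
```

```text
(no output)
```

View pics/d2y.png

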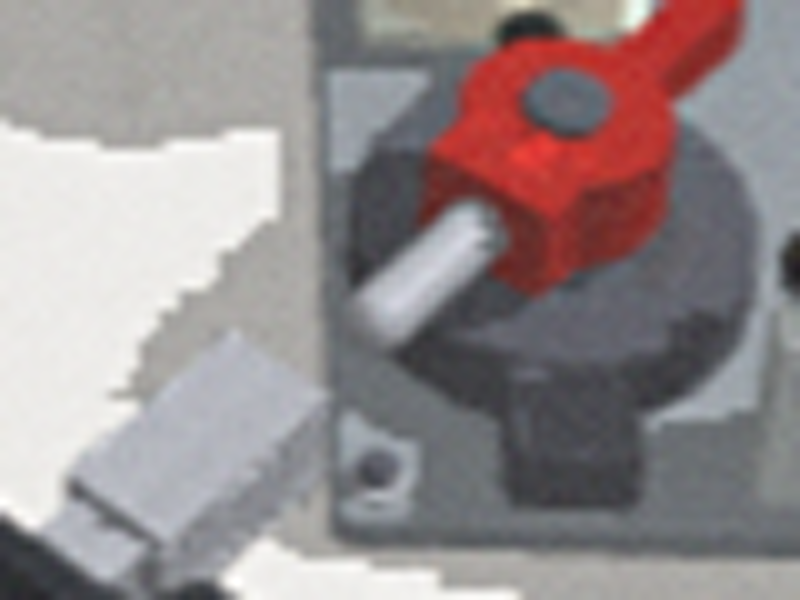

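The crop shows the socket's top face with mouth edge (232,332)–(326,398) and rear edge (70,483)–(160,545). The stub's midline runs (485,222)→(372,328), and the hub cap is at (567,102).

Run:
```python
from h import *
d=load('d2');a=load('s0');b=load('d0')
D=lambda u,v:(274+u/10-.45,262+v/10-.45)
A=lambda u,v:(225+u/4-.4,190+v/4-.4)
B=lambda u,v:(225+u/5.333-.4,220+v/5.333-.4)
ang=lambda v:np.degrees(np.arctan2(v[1],v[0]))
C=[onz(d,*D(*p),58.5) for p in[(232,332),(326,398),(70,483),(160,545)]]
for c in C: print(c.round(1))
m=(C[0]+C[1])/2;r=(C[2]+C[3])/2;print('mouth',m.round(1),'bar yaw',ang(m-r), 'len',np.linalg.norm(m-r),'sides',ang(C[0]-C[2]),ang(C[1]-C[3]))
R=onz(d,*D(485,222),46);T=onz(d,*D(372,328),46);H=onz(d,*D(567,102),60)
print('root',R.round(1),'tip',T.round(1),'hub',H.round(1),'stubyaw',ang(R-T),ang(H-T),ang(H-R),np.linalg.norm((T-H)[:2]))
RA=onz(a,*A(602,300),46);TA=onz(a,*A(602.5,360),46);HA=onz(a,*A(603,240),60)
print('scene',RA.round(1),TA.round(1),HA.round(1),ang(RA-TA),ang(HA-TA))
# plane intersect
def pl(s,p,q):
    o,r1=ray(s,*p);_,r2=ray(s,*q);n=np.cross(r1,r2);n/=np.linalg.norm(n);return n,n@o
n1,c1=pl(a,A(602,300),A(602.5,360));n2,c2=pl(d,D(485,222),D(372,328))
v=np.cross(n1,n2);v/=np.linalg.norm(v);print('dir',v,ang(v),ang(-v))
P0=np.linalg.lstsq(np.array([n1,n2]),np.array([c1,c2]),rcond=None)[0]
for x in(575,600,628):print((P0+v*(x-P0[0])/v[0]).round(1))
s=state();g=s['eef_pos'];print('mouth by TCP',g[:2]+140*np.array([np.cos(np.radians(44.8)),np.sin(np.radians(44.8))]))
```

```text
[556.8  -2.8  58.5]
[572.4 -19.8  58.5]
[524.6 -37.5  58.5]
[539.4 -52.2  58.5]
mouth [564.6 -11.3  58.5] bar yaw 45.79226521566219 len 46.810062740062335 sides 47.05346222587164 44.500756485371745
root [611.1  35.7  46. ] tip [585.3   8.8  46. ] hub [629.3  54.1  60. ] stubyaw 46.24534915921394 45.88568935807753 45.36683006916236 63.23210160944951
scene [611.6  34.3  46. ] [585.4   9.7  46. ] [629.1  53.1  60. ] 43.28412429673571 44.851258135537705
dir [0.71720817 0.69287766 0.07438404] 44.01148045604166 -135.98851954395835
[575.   -0.6  44.2]
[600.   23.6  46.8]
[628.   50.6  49.7]
mouth by TCP [564.46970071 -11.40329056]
```

Emit:
{"name": "drive_tool", "arguments": {"moves": "0.0014 -0.0014 -0.0005 0 0 0.6; 0.0084 0.0057 -0.0005 0 0 0.6; 0.0154 0.0128 -0.0005 0 0 0.6; 0.019 0.0164 -0.0005 0 0 0.6; 0.0225 0.02 -0.0005 0 0 0.6"}}

```text
time_s: 5.35
eef_pos: [487.7, -91.2, 40.2]
tcp_rot: [-0.0, 0.923, 0.385, -0.0]
force: [-0.8, -0.1, -1.8]
finger_gap: 0.27
grasp_force: 30.0
```

Emit:
{"name": "drive_tool", "arguments": {"moves": "0.001 0.001 0 0 0 0; 0.002 0.002 0 0 0 0; 0.003 0.003 0 0 0 0; 0.004 0.004 0 0 0 0; 0.005 0.005 0 0 0 0"}}

```text
time_s: 5.98
eef_pos: [492.2, -86.7, 40.2]
tcp_rot: [-0.0, 0.923, 0.384, -0.0]
force: [-1.9, 0.3, -2.0]
finger_gap: 0.27
grasp_force: 30.0
```

Run:
```python
from h import *
d=snap('side','d3');s=state();print(s['time_s'],s['eef_pos'].round(1),s['tcp_rot'].round(4),s['force'].round(2),s['torque'].round(2))
cv2.imwrite('pics/d3y.png',cv2.resize(cv2.imread('pics/d3.png')[262:322,274:354],(800,600),interpolation=cv2.INTER_CUBIC))
```

```text
6.025 [492.5 -86.4  40.2] [-1.000e-04  9.232e-01  3.844e-01 -0.000e+00] [-1.61  0.05 -2.33] [-0.02  0.17  0.08]
```

Grip is now 196 mm from the pivot, so the mouth is about 12 mm past the stub tip with no force: it is entering. Continuing.

Emit:
{"name": "drive_tool", "arguments": {"moves": "0.003 0.003 0 0 0 0; 0.006 0.0061 0 0 0 0; 0.009 0.0091 0 0 0 0; 0.012 0.0121 0 0 0 0; 0.0145 0.0147 0 0 0 0"}}

```text
time_s: 6.65
eef_pos: [507.1, -71.7, 40.2]
tcp_rot: [-0.0, 0.923, 0.384, -0.0]
force: [-0.9, 0.0, -1.6]
finger_gap: 0.271
grasp_force: 30.0
```

Emit:
{"name": "drive_tool", "arguments": {"moves": "0.001 0.001 0 0 0 0; 0.002 0.002 0 0 0 0; 0.003 0.003 0 0 0 0; 0.004 0.004 0 0 0 0; 0.005 0.005 0 0 0 0"}}

```text
time_s: 7.28
eef_pos: [511.6, -67.1, 40.1]
tcp_rot: [0.0, 0.923, 0.384, -0.0]
force: [-3.4, -0.8, -1.8]
finger_gap: 0.267
grasp_force: 30.0
```

Emit:
{"name": "drive_tool", "arguments": {"moves": "0.0005 0.0005 0 0 0 0; 0.001 0.001 0 0 0 0; 0.0015 0.0015 0 0 0 0; 0.002 0.002 0 0 0 0; 0.002 0.002 0 0 0 0"}}

```text
time_s: 7.9
eef_pos: [511.6, -67.1, 39.7]
tcp_rot: [0.0, 0.924, 0.384, -0.003]
force: [-6.4, -4.8, -0.4]
finger_gap: 0.271
grasp_force: 30.0
```

Run:
```python
from h import *
d=snap('side','d4');s=state();print(s['time_s'],s['eef_pos'].round(1),s['tcp_rot'].round(4),s['force'].round(2),s['torque'].round(2))
cv2.imwrite('pics/d4y.png',cv2.resize(cv2.imread('pics/d4.png')[252:327,274:374],(800,600),interpolation=cv2.INTER_CUBIC))
```

```text
7.95 [511.6 -67.1  39.7] [ 2.000e-04  9.235e-01  3.836e-01 -2.600e-03] [-6.93 -5.24 -0.45] [-0.95  1.28  0.2 ]
```

View pics/d4y.png

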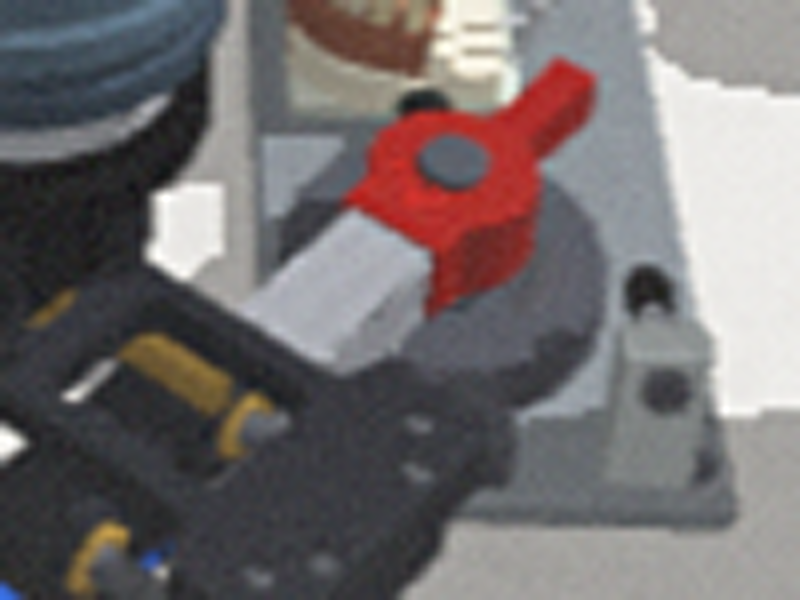

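The crop shows the socket flush against the red shoulder at (395,235), so the bar is fully home. Axial push is about 9 N. Next I'll compute the arc moves.

```bash
cat >> h.py <<'E'
PV=np.array([629.2,53.6])
def mom():
    F=np.zeros(3);t=0;p=0
    s=state();F=s['force'];d=(s['eef_pos'][:2]-PV)/1e3;M=s['torque'][2]+d[0]*F[1]-d[1]*F[0]
    q=s['tcp_rot'];u=d/np.linalg.norm(d)
    print('t',round(s['time_s'],2),'R',(np.linalg.norm(d)*1e3).round(1),'theta_pos',(np.radians(225.4)-np.arctan2(d[1],d[0])%(2*np.pi)).round(3),'theta_rot',(np.radians(45.4)-2*np.arctan2(q[2],q[1])).round(3),'M',M.round(2),'tz',s['torque'][2].round(2),'radial',(u@F[:2]).round(1),'Fz',F[2].round(1),'z',s['eef_pos'][2].round(1),'j7',s['joints'][6].round(2))
E
python3 - <<'E'
from h import *
mom()
prev=np.array([515.4,-62.7]);pt=0
for th in np.arange(0.05,1.45,.05):
    if 1: 
        f=lambda t:PV+163.5*np.array([np.cos(np.radians(225.4)-t),np.sin(np.radians(225.4)-t)])
        p=f(th);print(round(th,2),p.round(1),'rel',(p-prev).round(1),'deg',round(-np.degrees(th-pt),1))
        if round(th/.05)%5==0: prev=p;pt=th
E
```

```text
t 7.95 R 168.5 theta_pos -0.006 theta_rot 0.005 M -0.02 tz 0.2 radial 8.6 Fz -0.4 z 39.7 j7 -1.02
0.05 [508.7 -56.9] rel [-6.7  5.8] deg -2.9
0.1 [503.3 -50.8] rel [-12.1  11.9] deg -5.7
0.15 [498.3 -44.4] rel [-17.1  18.3] deg -8.6
0.2 [493.6 -37.7] rel [-21.8  25. ] deg -11.5
0.25 [489.2 -30.8] rel [-26.2  31.9] deg -14.3
0.3 [485.1 -23.7] rel [-4.   7.1] deg -2.9
0.35 [481.4 -16.4] rel [-7.7 14.4] deg -5.7
0.4 [478.1  -8.9] rel [-11.   21.9] deg -8.6
0.45 [475.2  -1.3] rel [-14.   29.5] deg -11.5
0.5 [472.6   6.5] rel [-16.5  37.3] deg -14.3
0.55 [470.5  14.4] rel [-2.2  7.9] deg -2.9
0.6 [468.7  22.3] rel [-3.9 15.9] deg -5.7
0.65 [467.4  30.4] rel [-5.3 23.9] deg -8.6
0.7 [466.4  38.5] rel [-6.2 32. ] deg -11.5
0.75 [465.8  46.7] rel [-6.8 40.2] deg -14.3
0.8 [465.7  54.8] rel [-0.1  8.2] deg -2.9
0.85 [466.  63.] rel [ 0.1 16.3] deg -5.7
0.9 [466.6  71.2] rel [ 0.8 24.5] deg -8.6
0.95 [467.7  79.3] rel [ 1.9 32.6] deg -11.5
1.0 [469.2  87.3] rel [ 3.4 40.6] deg -14.3
1.05 [471.1  95.3] rel [1.9 8. ] deg -2.9
1.1 [473.4 103.1] rel [ 4.2 15.8] deg -5.7
1.15 [476.  110.8] rel [ 6.8 23.5] deg -8.6
1.2 [479.1 118.4] rel [ 9.9 31.1] deg -11.5
1.25 [482.5 125.8] rel [13.3 38.5] deg -14.3
1.3 [486.3 133.1] rel [3.8 7.2] deg -2.9
1.35 [490.5 140.1] rel [ 7.9 14.3] deg -5.7
1.4 [495.  146.9] rel [12.4 21.1] deg -8.6
```

Emit:
{"name": "drive_tool", "arguments": {"moves": "-0.0067 0.0058 0 0 0 -2.9; -0.0121 0.0119 0 0 0 -5.7; -0.0171 0.0183 0 0 0 -8.6; -0.0218 0.025 0 0 0 -11.5; -0.0262 0.0319 0 0 0 -14.3"}}

```text
time_s: 8.57
eef_pos: [485.3, -35.3, 39.8]
tcp_rot: [0.001, 0.964, 0.264, -0.003]
force: [-7.1, -6.4, -0.0]
finger_gap: 0.272
grasp_force: 30.0
```

```bash
python3 -c "
from h import *
mom()"
```

```text
t 8.57 R 169.2 theta_pos 0.239 theta_rot 0.257 M 0.3 tz 0.01 radial 9.4 Fz -0.0 z 39.8 j7 -1.28
```

Emit:
{"name": "drive_tool", "arguments": {"moves": "-0.004 0.0071 0 0 0 -2.9; -0.0077 0.0144 0 0 0 -5.7; -0.011 0.0219 0 0 0 -8.6; -0.014 0.0295 0 0 0 -11.5; -0.0165 0.0373 0 0 0 -14.3"}}

```text
time_s: 9.2
eef_pos: [468.4, 0.8, 39.7]
tcp_rot: [0.002, 0.99, 0.142, -0.003]
force: [-6.5, -13.1, -0.3]
finger_gap: 0.266
grasp_force: 30.0
```

```bash
python3 -c "
from h import *
mom()"
```

```text
t 9.2 R 169.2 theta_pos 0.475 theta_rot 0.507 M 1.91 tz 0.15 radial 10.2 Fz -0.3 z 39.7 j7 -1.55
```

Emit:
{"name": "drive_tool", "arguments": {"moves": "-0.0022 0.0079 0 0 0 -2.9; -0.0039 0.0159 0 0 0 -5.7; -0.0053 0.0239 0 0 0 -8.6; -0.0062 0.032 0 0 0 -11.5; -0.0068 0.0402 0 0 0 -14.3"}}

```text
time_s: 9.82
eef_pos: [460.0, 41.5, 39.2]
tcp_rot: [0.002, 1.0, 0.018, -0.004]
force: [-9.3, -7.7, -0.8]
finger_gap: 0.268
grasp_force: 30.0
```

```bash
python3 -c "
from h import *
mom()"
```

```text
t 9.82 R 169.6 theta_pos 0.721 theta_rot 0.757 M 1.17 tz -0.01 radial 9.8 Fz -0.8 z 39.2 j7 -1.81
```

Emit:
{"name": "drive_tool", "arguments": {"moves": "-0.0001 0.0082 0 0 0 -2.9; 0.0001 0.0163 0 0 0 -5.7; 0.0008 0.0245 0 0 0 -8.6; 0.0014 0.0294 0 0 0 -10.3; 0.0019 0.0326 0 0 0 -11.5"}}

```text
time_s: 10.45
eef_pos: [461.2, 76.3, 39.0]
tcp_rot: [0.001, 0.997, -0.081, -0.005]
force: [-9.8, -2.2, -0.0]
finger_gap: 0.271
grasp_force: 30.0
```

Run:
```python
from h import *
mom()
prev=np.array([467.7,79.3])
f=lambda t:PV+163.5*np.array([np.cos(np.radians(225.4)-t),np.sin(np.radians(225.4)-t)])
b=f(.95)
for th in np.arange(.96,1.5,.02):
    print(round(th,2),'rel .95',(f(th)-b).round(1),'deg',round(-np.degrees(th-.95),1))
```

```text
t 10.45 R 169.5 theta_pos 0.926 theta_rot 0.954 M 0.64 tz 0.04 radial 9.4 Fz -0.0 z 39.0 j7 -2.01
0.96 rel .95 [0.3 1.6] deg -0.6
0.98 rel .95 [0.8 4.8] deg -1.7
1.0 rel .95 [1.5 8. ] deg -2.9
1.02 rel .95 [ 2.2 11.2] deg -4.0
1.04 rel .95 [ 3.  14.4] deg -5.2
1.06 rel .95 [ 3.8 17.6] deg -6.3
1.08 rel .95 [ 4.7 20.7] deg -7.4
1.1 rel .95 [ 5.6 23.8] deg -8.6
1.12 rel .95 [ 6.7 26.9] deg -9.7
1.14 rel .95 [ 7.8 30. ] deg -10.9
1.16 rel .95 [ 8.9 33.1] deg -12.0
1.18 rel .95 [10.1 36.1] deg -13.2
1.2 rel .95 [11.4 39.2] deg -14.3
1.22 rel .95 [12.7 42.1] deg -15.5
1.24 rel .95 [14.1 45.1] deg -16.6
1.26 rel .95 [15.5 48. ] deg -17.8
1.28 rel .95 [17.  50.9] deg -18.9
1.3 rel .95 [18.6 53.8] deg -20.1
1.32 rel .95 [20.2 56.7] deg -21.2
1.34 rel .95 [21.9 59.5] deg -22.3
1.36 rel .95 [23.6 62.2] deg -23.5
1.38 rel .95 [25.4 65. ] deg -24.6
1.4 rel .95 [27.2 67.7] deg -25.8
1.42 rel .95 [29.1 70.3] deg -26.9
1.44 rel .95 [31.1 73. ] deg -28.1
1.46 rel .95 [33.1 75.6] deg -29.2
1.48 rel .95 [35.1 78.1] deg -30.4
```

Emit:
{"name": "drive_tool", "arguments": {"moves": "0.0003 0.0016 0 0 0 -0.6; 0.0006 0.0032 0 0 0 -1.1; 0.0008 0.0048 0 0 0 -1.7; 0.0012 0.0064 0 0 0 -2.3; 0.0015 0.008 0 0 0 -2.9"}}

```text
time_s: 11.08
eef_pos: [462.6, 85.1, 39.1]
tcp_rot: [0.001, 0.994, -0.105, -0.005]
force: [-13.3, 1.8, 1.1]
finger_gap: 0.265
grasp_force: 30.0
```

```bash
python3 -c "
from h import *
mom()"
```

```text
t 11.07 R 169.6 theta_pos 0.979 theta_rot 1.003 M 0.27 tz 0.14 radial 13.4 Fz 1.1 z 39.1 j7 -2.06
```

Emit:
{"name": "drive_tool", "arguments": {"moves": "0.0003 0.0016 0 0 0 -0.6; 0.0007 0.0032 0 0 0 -1.1; 0.0011 0.0048 0 0 0 -1.7; 0.0015 0.0064 0 0 0 -2.3; 0.0015 0.0064 0 0 0 -2.3"}}

```text
time_s: 11.7
eef_pos: [464.4, 92.6, 39.2]
tcp_rot: [0.001, 0.992, -0.124, -0.004]
force: [-12.8, 3.4, 0.9]
finger_gap: 0.274
grasp_force: 30.0
```

```bash
python3 -c "
from h import *
mom()"
```

```text
t 11.7 R 169.3 theta_pos 1.025 theta_rot 1.042 M 0.01 tz 0.07 radial 13.2 Fz 0.9 z 39.2 j7 -2.1
```

Still light; on to 1.08.

Emit:
{"name": "drive_tool", "arguments": {"moves": "0.0004 0.0016 0 0 0 -0.6; 0.0008 0.0032 0 0 0 -1.1; 0.0012 0.0047 0 0 0 -1.7; 0.0017 0.0063 0 0 0 -2.2; 0.0017 0.0063 0 0 0 -2.2"}}

```text
time_s: 12.32
eef_pos: [465.6, 98.2, 39.1]
tcp_rot: [0.001, 0.99, -0.144, -0.005]
force: [-13.5, 1.8, 1.1]
finger_gap: 0.27
grasp_force: 30.0
```

```bash
python3 -c "
from h import *
mom()"
```

```text
t 12.32 R 169.6 theta_pos 1.059 theta_rot 1.081 M 0.4 tz 0.08 radial 13.5 Fz 1.1 z 39.1 j7 -2.13
```

Emit:
{"name": "drive_tool", "arguments": {"moves": "0.0005 0.0016 0 0 0 -0.6; 0.001 0.0031 0 0 0 -1.1; 0.0015 0.0047 0 0 0 -1.7; 0.0015 0.0047 0 0 0 -1.7; 0.0015 0.0047 0 0 0 -1.7"}}

```text
time_s: 12.95
eef_pos: [466.9, 103.0, 39.0]
tcp_rot: [0.001, 0.987, -0.158, -0.005]
force: [-13.7, 1.7, 1.1]
finger_gap: 0.269
grasp_force: 30.0
```

```bash
python3 -c "
from h import *
mom()"
```

```text
t 12.95 R 169.6 theta_pos 1.088 theta_rot 1.11 M 0.47 tz 0.07 radial 13.6 Fz 1.1 z 39.0 j7 -2.16
```

Emit:
{"name": "drive_tool", "arguments": {"moves": "0.0005 0.0015 0 0 0 -0.6; 0.0011 0.0031 0 0 0 -1.1; 0.0016 0.0046 0 0 0 -1.7; 0.0022 0.0062 0 0 0 -2.3; 0.0022 0.0062 0 0 0 -2.3"}}

```text
time_s: 13.58
eef_pos: [469.1, 109.6, 39.0]
tcp_rot: [0.001, 0.984, -0.178, -0.005]
force: [-13.2, 2.8, 0.8]
finger_gap: 0.268
grasp_force: 30.0
```

```bash
python3 -c "
from h import *
mom()"
```

```text
t 13.57 R 169.6 theta_pos 1.129 theta_rot 1.15 M 0.24 tz -0.06 radial 13.4 Fz 0.8 z 39.0 j7 -2.2
```

Emit:
{"name": "drive_tool", "arguments": {"moves": "0.0006 0.0015 0 0 0 -0.6; 0.0012 0.003 0 0 0 -1.1; 0.0018 0.0045 0 0 0 -1.7; 0.0024 0.006 0 0 0 -2.3; 0.0024 0.006 0 0 0 -2.3"}}

```text
time_s: 14.2
eef_pos: [471.4, 115.8, 39.0]
tcp_rot: [0.001, 0.98, -0.198, -0.005]
force: [-14.6, 2.0, 1.2]
finger_gap: 0.271
grasp_force: 30.0
```

```bash
python3 -c "
from h import *
mom()"
```

```text
t 14.2 R 169.7 theta_pos 1.168 theta_rot 1.19 M 0.62 tz 0.03 radial 14.3 Fz 1.2 z 39.0 j7 -2.24
```

Emit:
{"name": "drive_tool", "arguments": {"moves": "0.0006 0.0015 0 0 0 -0.6; 0.0013 0.003 0 0 0 -1.1; 0.0019 0.0044 0 0 0 -1.7; 0.0019 0.0044 0 0 0 -1.7; 0.0019 0.0044 0 0 0 -1.7"}}

```text
time_s: 14.82
eef_pos: [473.2, 120.4, 39.0]
tcp_rot: [0.001, 0.977, -0.212, -0.005]
force: [-13.5, 2.9, 2.1]
finger_gap: 0.27
grasp_force: 30.0
```

```bash
python3 -c "
from h import *
mom()"
```

```text
t 14.82 R 169.7 theta_pos 1.197 theta_rot 1.219 M 0.45 tz -0.0 radial 13.6 Fz 2.1 z 39.0 j7 -2.27
```

Emit:
{"name": "drive_tool", "arguments": {"moves": "0.0007 0.0015 0 0 0 -0.6; 0.0014 0.003 0 0 0 -1.1; 0.0021 0.0045 0 0 0 -1.7; 0.0028 0.0059 0 0 0 -2.3; 0.0028 0.0059 0 0 0 -2.3"}}

```text
time_s: 15.45
eef_pos: [476.2, 126.8, 39.1]
tcp_rot: [0.001, 0.973, -0.231, -0.005]
force: [-14.8, 4.3, 1.7]
finger_gap: 0.271
grasp_force: 30.0
```

```bash
python3 -c "
from h import *
mom()"
```

```text
t 15.45 R 169.6 theta_pos 1.239 theta_rot 1.259 M 0.4 tz -0.04 radial 15.2 Fz 1.7 z 39.1 j7 -2.31
```

Emit:
{"name": "drive_tool", "arguments": {"moves": "0.0005 0.0016 0 0 0 -0.6; 0.0011 0.0031 0 0 0 -1.1; 0.0017 0.0047 0 0 0 -1.7; 0.0022 0.0063 0 0 0 -2.3; 0.0022 0.0063 0 0 0 -2.3"}}

```text
time_s: 16.08
eef_pos: [479.6, 133.6, 39.4]
tcp_rot: [0.0, 0.968, -0.251, -0.004]
force: [-11.8, 5.0, 0.5]
finger_gap: 0.266
grasp_force: 30.0
```

```bash
python3 -c "
from h import *
mom()"
```

```text
t 16.07 R 169.6 theta_pos 1.283 theta_rot 1.3 M 0.12 tz -0.06 radial 12.8 Fz 0.5 z 39.4 j7 -2.34
```

Emit:
{"name": "drive_tool", "arguments": {"moves": "0.0008 0.0015 0 0 0 -0.6; 0.0016 0.0029 0 0 0 -1.1; 0.0024 0.0043 0 0 0 -1.7; 0.0024 0.0043 0 0 0 -1.7; 0.0024 0.0043 0 0 0 -1.7"}}

```text
time_s: 16.7
eef_pos: [481.5, 137.2, 39.3]
tcp_rot: [0.001, 0.964, -0.265, -0.004]
force: [-12.7, 3.3, 1.8]
finger_gap: 0.271
grasp_force: 30.0
```

```bash
python3 -c "
from h import *
mom()"
```

```text
t 16.7 R 169.8 theta_pos 1.308 theta_rot 1.329 M 0.56 tz -0.01 radial 12.7 Fz 1.8 z 39.3 j7 -2.37
```

Emit:
{"name": "drive_tool", "arguments": {"moves": "0.0007 0.0011 0 0 0 -0.5; 0.0014 0.0022 0 0 0 -0.9; 0.0022 0.0034 0 0 0 -1.4; 0.0022 0.0034 0 0 0 -1.4; 0.0022 0.0034 0 0 0 -1.4"}}

```text
time_s: 17.32
eef_pos: [482.9, 140.0, 39.0]
tcp_rot: [0.002, 0.961, -0.277, -0.005]
force: [-14.0, 2.0, 1.9]
finger_gap: 0.268
grasp_force: 30.0
```

```bash
python3 -c "
from h import *
mom()"
```

```text
t 17.32 R 169.9 theta_pos 1.326 theta_rot 1.354 M 0.95 tz 0.02 radial 13.1 Fz 1.9 z 39.0 j7 -2.39
```

Emit:
{"name": "drive_tool", "arguments": {"moves": "0.0006 0.0009 0 0 0 -0.4; 0.0012 0.0018 0 0 0 -0.8; 0.0018 0.0027 0 0 0 -1.1; 0.0018 0.0027 0 0 0 -1.1; 0.0018 0.0027 0 0 0 -1.1"}}

```text
time_s: 17.95
eef_pos: [484.0, 141.9, 38.8]
tcp_rot: [0.002, 0.958, -0.286, -0.005]
force: [-14.6, 1.5, 0.8]
finger_gap: 0.273
grasp_force: 30.0
```

```bash
python3 -c "
from h import *
mom()"
```

```text
t 17.95 R 169.9 theta_pos 1.339 theta_rot 1.373 M 1.25 tz 0.18 radial 13.2 Fz 0.8 z 38.8 j7 -2.41
```

Emit:
{"name": "drive_tool", "arguments": {"moves": "0.0006 0.0009 0 0 0 -0.4; 0.0012 0.0018 0 0 0 -0.8; 0.0018 0.0026 0 0 0 -1.1; 0.0018 0.0026 0 0 0 -1.1; 0.0018 0.0026 0 0 0 -1.1"}}

```text
time_s: 18.58
eef_pos: [485.2, 143.8, 38.7]
tcp_rot: [0.003, 0.955, -0.296, -0.006]
force: [-15.8, -0.3, 4.9]
finger_gap: 0.271
grasp_force: 30.0
```

```bash
python3 -c "
from h import *
mom()"
```

```text
t 18.57 R 169.9 theta_pos 1.352 theta_rot 1.392 M 1.68 tz 0.21 radial 13.3 Fz 4.9 z 38.7 j7 -2.43
```

Emit:
{"name": "drive_tool", "arguments": {"moves": "0.0005 0.0007 0 0 0 -0.3; 0.0009 0.0013 0 0 0 -0.6; 0.0014 0.0019 0 0 0 -0.9; 0.0014 0.0019 0 0 0 -0.9; 0.0014 0.0019 0 0 0 -0.9"}}

```text
time_s: 19.2
eef_pos: [485.9, 144.9, 38.4]
tcp_rot: [0.004, 0.953, -0.303, -0.006]
force: [-15.3, -3.2, 3.0]
finger_gap: 0.266
grasp_force: 30.1
```

```bash
python3 -c "
from h import *
mom()
snap('side','d5');mom()"
```

```text
t 19.2 R 169.9 theta_pos 1.36 theta_rot 1.408 M 2.29 tz 0.43 radial 11.2 Fz 3.0 z 38.4 j7 -2.44
t 19.25 R 169.9 theta_pos 1.36 theta_rot 1.408 M 2.36 tz 0.39 radial 12.8 Fz 3.6 z 38.4 j7 -2.44
```

Moment 2.3 N m, rising sharply: the lever is firmly against the stop. Relaxing before pulling off.

Emit:
{"name": "drive_tool", "arguments": {"moves": "-0.0008 -0.0012 0 0 0 0.5; -0.0016 -0.0024 0 0 0 1; -0.0024 -0.0035 0 0 0 1.5; -0.0032 -0.0047 0 0 0 2; -0.004 -0.0058 0 0 0 2.5"}}

```text
time_s: 19.88
eef_pos: [483.5, 141.0, 39.0]
tcp_rot: [0.002, 0.959, -0.282, -0.005]
force: [-13.7, 1.7, 2.4]
finger_gap: 0.267
grasp_force: 30.0
```

```bash
python3 -c "
from h import *
mom()"
```

```text
t 19.88 R 169.9 theta_pos 1.333 theta_rot 1.365 M 0.82 tz -0.13 radial 12.6 Fz 2.4 z 39.0 j7 -2.4
```

Emit:
{"name": "drive_tool", "arguments": {"moves": "-0.0005 -0.0008 0 0 0 0.4; -0.0012 -0.0016 0 0 0 0.9; -0.0025 -0.001 0 0 0 0.9; -0.004 -0.0002 0 0 0 0.9; -0.0056 0.0006 0 0 0 0.9"}}

```text
time_s: 20.5
eef_pos: [482.6, 139.7, 39.7]
tcp_rot: [0.001, 0.961, -0.276, -0.001]
force: [-2.5, -4.9, -2.4]
finger_gap: 0.271
grasp_force: 30.0
```

```bash
python3 -c "
from h import *
mom()"
```

```text
t 20.5 R 170.0 theta_pos 1.324 theta_rot 1.352 M 0.8 tz -0.14 radial -0.3 Fz -2.4 z 39.7 j7 -2.4
```

Emit:
{"name": "drive_tool", "arguments": {"moves": "-0.0008 -0.0013 0 0 0 0; -0.0017 -0.0008 0 0 0 0; -0.0034 0.0003 0 0 0 0; -0.006 0.0018 0 0 0 0; -0.0094 0.0039 0 0 0 0"}}

```text
time_s: 21.12
eef_pos: [482.0, 141.3, 41.8]
tcp_rot: [-0.001, 0.961, -0.278, 0.007]
force: [13.6, -15.2, -5.0]
finger_gap: 0.272
grasp_force: 30.0
```

```bash
python3 -c "
from h import *
mom()"
```

```text
t 21.12 R 171.3 theta_pos 1.33 theta_rot 1.356 M 0.89 tz -0.14 radial -19.5 Fz -5.0 z 41.8 j7 -2.41
```

Emit:
{"name": "drive_tool", "arguments": {"moves": "0.002 -0.002 0 0 0 0; 0.0015 -0.003 0 0 0 0; 0.001 -0.004 0 0 0 0; 0.0005 -0.005 0 0 0 0; 0.0005 -0.005 0 0 0 0"}}

```text
time_s: 21.75
eef_pos: [479.4, 140.6, 41.5]
tcp_rot: [-0.002, 0.961, -0.275, 0.004]
force: [4.6, -2.4, -2.4]
finger_gap: 0.27
grasp_force: 30.0
```

```bash
python3 -c "
from h import *
mom();print(state()['torque'])"
```

```text
t 21.75 R 173.3 theta_pos 1.318 theta_rot 1.351 M 0.23 tz 0.27 radial -5.2 Fz -2.4 z 41.5 j7 -2.4
[-0.53115251 -0.93020031  0.26822919]
```

Emit:
{"name": "drive_tool", "arguments": {"moves": "-0.0026 0.0016 -0.0005 0 0 0.5; -0.0051 0.0031 -0.0005 0 0 0.5; -0.0077 0.0047 -0.0005 0 0 0.5; -0.0103 0.0062 -0.0005 0 0 0.5; -0.0128 0.0078 -0.0005 0 0 0.5"}}

```text
time_s: 22.38
eef_pos: [462.5, 148.1, 39.9]
tcp_rot: [-0.0, 0.963, -0.271, 0.0]
force: [0.7, 0.2, 0.7]
finger_gap: 0.268
grasp_force: 30.0
```

```bash
python3 -c "
from h import *
mom();print(state()['torque'])"
```

```text
t 22.38 R 191.6 theta_pos 1.308 theta_rot 1.342 M -0.1 tz -0.0 radial -0.5 Fz 0.7 z 39.9 j7 -2.41
[-0.14715549 -0.39529012 -0.00317756]
```

Emit:
{"name": "drive_tool", "arguments": {"moves": "-0.006 0.0037 0 0 0 0; -0.012 0.0073 0 0 0 0; -0.02 0.012 0 0 0 0; -0.029 0.0176 0 0 0 0; -0.038 0.023 0 0 0 0"}}

```text
time_s: 23.0
eef_pos: [423.2, 171.1, 39.6]
tcp_rot: [0.0, 0.963, -0.271, -0.0]
force: [0.7, 0.9, -1.5]
finger_gap: 0.274
grasp_force: 30.0
```

Run:
```python
from h import *
d=snap('side','d6');e=snap('scene','s6');mom();print(state()['eef_pos'].round(1),state()['joints'].round(2))
cv2.imwrite('pics/d6y.png',np.hstack([cv2.resize(d['frame'][220:330,210:375],(400,267))[:,:,::-1],cv2.resize(e['frame'][190:310,245:425],(400,267))[:,:,::-1]]))
```

```text
t 23.1 R 237.7 theta_pos 1.311 theta_rot 1.34 M 0.11 tz -0.03 radial -0.4 Fz -3.0 z 39.6 j7 -2.48
[422.7 171.4  39.6] [-0.56  0.57  0.1   2.16 -0.13  0.42 -2.48]
```

View pics/d6y.png

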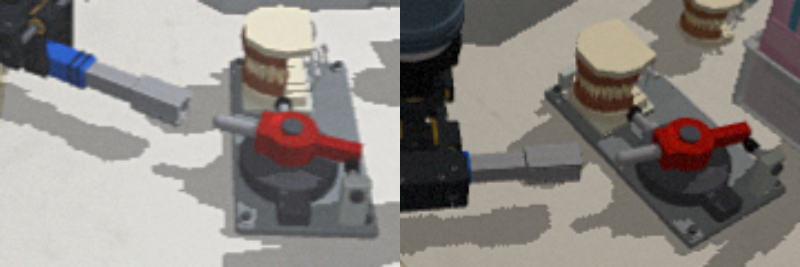

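The picture shows the bar off the stub, the lever swung past with its stub at (220,122) left, and the tail beside the stop's rubber tip. The jaw is against the fence. Next I'll check the desk edge and the lever angle numerically.

Run:
```python
from h import *
w=load('w1');d=load('d6');e=load('s6');ang=lambda v:np.degrees(np.arctan2(v[1],v[0]))
for p in[(218,10),(270,260),(318,440)]: print('edge',onz(w,p[0]*.7,p[1]*.7,0).round(0))
w=load('w2')
for p in[(5,278),(120,380),(795,122),(520,380)]: print('edge2',onz(w,p[0]*.7,p[1]*.7,0).round(0))
D=lambda u,v:(210+u/2.424,220+v/2.424);S=lambda u,v:(245+u/2.222,190+v/2.222)
t,e1=two(d,D(217,120),e,S(221,157));print('tip',t.round(1),e1, 'theta',np.radians(225.4-ang(t[:2]-PV)))
t,e1=two(d,D(360,150),e,S(347,130));print('tail',t.round(1),e1, 'theta',np.radians(45.4-ang(t[:2]-PV)))
```

```text
edge [375. 306.   0.]
edge [372. 170.   0.]
edge [376.  49.   0.]
edge2 [376.  15.   0.]
edge2 [374. -43.  -0.]
edge2 [ 625. -154.    0.]
edge2 [ 488. -157.    0.]
tip [570.2  75.2  48.7] 0.61998486856359 theta 1.1428210745161371
tail [681.4  31.1  50.3] 3.556139479561158 theta 1.1989047577444036
```

Run:
```python
from h import *
for f in('d0','s0','d5','d6','s6'):
    c=load(f);h=cv2.cvtColor(c['frame'],cv2.COLOR_RGB2HSV)
    m=(cv2.inRange(h,(0,150,70),(8,255,255))|cv2.inRange(h,(172,150,70),(180,255,255)))
    pv=proj(c,[*PV,58]);n,l,st,ce=cv2.connectedComponentsWithStats(m)
    i=min((i for i in range(1,n) if st[i,4]>60),key=lambda i:np.hypot(*(ce[i]-pv)))
    ys,xs=np.where(l==i);r=np.hypot(xs-pv[0],ys-pv[1]);k=np.argsort(r)[-12:];far=np.array([xs[k].mean(),ys[k].mean()])
    res=[]
    P=onz(c,*far,52);a=np.arctan2(*(P[:2]-PV)[::-1])
    print(f,st[i],'pv',pv.round(1),'far',far.round(1),P.round(1),'theta',round(np.radians(45.4)-a,3),'R',np.hypot(*(P[:2]-PV)).round(1))
c=load('d6');
for t in(1.15,1.2,1.25,1.3,1.35):
    a=np.radians(225.4)-t;P=[*(PV+66*np.array([np.cos(a),np.sin(a)])),46]
    print(t,'side crop',((proj(c,P)-[210,220])*2.424).round(0),'scene crop',((proj(load('s6'),P)-[245,190])*2.222).round(0))
```

```text
d0 [317 260  31  31 401] pv [330.2 272.7] far [345.8 261.7] [669.   91.4  52. ] theta 0.033 R 54.9
s0 [364 231  23  32 360] pv [375.  250.1] far [372.3 231.9] [665.9  93.8  52. ] theta -0.038 R 54.5
d5 [316 265  43  23 412] pv [330.2 272.7] far [356.8 282.8] [678.3  29.1  52. ] theta 1.256 R 54.8
d6 [316 266  43  22 424] pv [330.2 272.7] far [357.1 282. ] [679.3  31.3  52. ] theta 1.211 R 54.8
s6 [359 243  44  17 382] pv [375.  250.1] far [400.6 247.2] [679.6  31.7  52. ] theta 1.202 R 54.9
1.15 side crop [213. 122.] scene crop [217. 159.]
1.2 side crop [214. 119.] scene crop [216. 156.]
1.25 side crop [215. 117.] scene crop [214. 153.]
1.3 side crop [217. 114.] scene crop [213. 150.]
1.35 side crop [219. 112.] scene crop [212. 148.]
```

The lever rests at about 1.2 rad, well past dead point (it was about 1.25 under the push, so the rubber decompressed), and the robot is no longer touching it. The desk spans x > 375 and y > -155. I'll lay the bar on the clear patch in front of the jig.

Emit:
{"name": "drive_tool", "arguments": {"moves": "-0.003 0.002 0.03 0 0 0; -0.003 0 0.06 0 0 0; 0.007 -0.05 0.065 0 0 0; 0.022 -0.105 0.065 0 0 0; 0.037 -0.16 0.065 0 0 0"}}

```text
time_s: 23.72
eef_pos: [461.9, 9.1, 105.1]
tcp_rot: [-0.0, 0.963, -0.271, 0.0]
force: [0.5, 1.3, -2.5]
finger_gap: 0.268
grasp_force: 30.0
```

Emit:
{"name": "drive_tool", "arguments": {"moves": "0.02 -0.05 0 0 0 0; 0.02 -0.05 -0.03 0 0 0; 0.02 -0.05 -0.06 0 0 0; 0.02 -0.05 -0.08 0 0 0; 0.02 -0.05 -0.09 0 0 0"}}

```text
time_s: 24.35
eef_pos: [480.8, -39.6, 13.8]
tcp_rot: [0.0, 0.962, -0.272, -0.001]
force: [0.8, 0.2, -1.4]
finger_gap: 0.271
grasp_force: 30.0
```

```bash
python3 -c "
from h import *
s=state();print(s['eef_pos'].round(1),s['force'].round(1),s['torque'].round(2),s['tcp_rot'].round(4))"
```

```text
[480.8 -39.6  13.8] [ 0.8  0.2 -1.4] [0.1  0.06 0.03] [ 3.000e-04  9.624e-01 -2.716e-01 -7.000e-04]
```

Emit:
{"name": "drive_tool", "arguments": {"moves": "0 0 -0.002 0 0 0; 0 0 -0.004 0 0 0; 0 0 -0.006 0 0 0; 0 0 -0.0075 0 0 0; 0 0 -0.0085 0 0 0"}}

```text
time_s: 24.98
eef_pos: [481.5, -39.2, 6.4]
tcp_rot: [-0.0, 0.962, -0.271, 0.0]
force: [-1.7, 0.6, 0.9]
finger_gap: 0.269
grasp_force: 30.0
```

Emit:
{"name": "drive_tool", "arguments": {"moves": "0 0 -0.0005 0 0 0; 0 0 -0.0005 0 0 0; 0 0 -0.0005 0 0 0; 0 0 -0.0005 0 0 0; 0 0 -0.0005 0 0 0", "claw": 60}}

```text
time_s: 25.6
eef_pos: [481.3, -39.4, 5.7]
tcp_rot: [-0.0, 0.962, -0.271, -0.0]
force: [-0.7, -0.3, 0.4]
finger_gap: 0.602
grasp_force: 0.0
```

Emit:
{"name": "drive_tool", "arguments": {"moves": "0 0 0.02 0 0 0; 0 0 0.06 0 0 0; 0 0 0.1 0 0 0; 0 0 0.13 0 0 0; 0 0 0.15 0 0 0"}}

```text
time_s: 26.22
eef_pos: [481.7, -39.4, 157.3]
tcp_rot: [-0.0, 0.962, -0.271, 0.001]
force: [0.9, 0.5, 0.4]
finger_gap: 0.599
grasp_force: 0.0
```

Emit:
{"name": "drive_tool", "arguments": {"moves": "0 -0.05 0.02 0 0 0; 0 -0.1 0.04 0 0 0; 0 -0.15 0.05 0 0 0; 0 -0.2 0.05 0 0 0; 0 -0.2 0.05 0 0 0"}}

```text
time_s: 26.85
eef_pos: [480.2, -243.9, 206.0]
tcp_rot: [0.001, 0.962, -0.275, 0.0]
force: [-1.2, 0.0, -0.5]
finger_gap: 0.598
grasp_force: 0.0
```

Run:
```python
from h import *
print(state()['eef_pos'].round(0),state()['force'].round(1))
for n,f in(('side','d7'),('scene','s7')):
    c=snap(n,f);h=cv2.cvtColor(c['frame'],cv2.COLOR_RGB2HSV)
    m=cv2.inRange(h,(105,150,60),(125,255,255));k,l,st,ce=cv2.connectedComponentsWithStats(m)
    for i in range(1,k):
        if st[i,4]>80: print(f,'blue',st[i],onz(c,*ce[i],14).round(1))
    m=(cv2.inRange(h,(0,150,70),(8,255,255))|cv2.inRange(h,(172,150,70),(180,255,255)))
    pv=proj(c,[*PV,58]);k,l,st,ce=cv2.connectedComponentsWithStats(m)
    i=min((i for i in range(1,k) if st[i,4]>60),key=lambda i:np.hypot(*(ce[i]-pv)))
    ys,xs=np.where(l==i);r=np.hypot(xs-pv[0],ys-pv[1]);j=np.argsort(r)[-12:]
    P=onz(c,xs[j].mean(),ys[j].mean(),52);print('tail',P.round(1),'theta',round(np.radians(45.4)-np.arctan2(*(P[:2]-PV)[::-1]),3))
```

```text
[ 480. -244.  206.] [-1.2  0.  -0.5]
d7 blue [539 309  21  26 129] [1034.3  -50.    14. ]
d7 blue [235 319  14  13  87] [452.  -31.4  14. ]
tail [680.6  36.3  52. ] theta 1.116
s7 blue [540 204  14  21  84] [1048.4  -79.8   14. ]
s7 blue [326 329  54  22 830] [481.7 -40.5  14. ]
tail [681.9  40.7  52. ] theta 1.033
```

Run:
```python
from h import *
for f in('s6','s7'):
    c=load(f)['frame'][228:272,350:412];h=cv2.cvtColor(c,cv2.COLOR_RGB2HSV)
    m=(cv2.inRange(h,(0,130,40),(10,255,255))|cv2.inRange(h,(170,130,40),(180,255,255)))>0
    g=(h[:,:,1]<50)&(h[:,:,2]>120)
    print(f)
    for r in range(0,44): print(''.join('R' if m[r,x] else ('+' if g[r,x] else '.') for x in range(62)))
```

```text
s6
++................++++++++++++++++++++++++++++................
..+................+++++++++++++++++++++++++++................
...+................++++++++++++++++++++++++++................
....+................+++++++++++++++++++++++++................
.....+................+++++++++++++++++++++++.................
.......................++++++++++++++++++++++.................
.........................++++++++++++++++++++.................
......++.................++++++++++++++++++++.................
......+++.................+++++++++++++++++++.................
......+++..................++++++++++++++++++++...............
....+++++....................++++++++++++++++++++.............
....+++.......................++++++++++++++++++++............
....+..........................++++++++++++++++++++...........
..+.............................+++++++++++++++++++++.........
...+.............................+++++++++++++++++++++........
....++..............RRRRRRR.......+++++++++++++++++++++.......
.....++...........RRRRRRRRRRRR......+++++++++++++..++++++.....
.......+++......RRRRRRRRRR
[... 3749 characters left out ...]
.......
...............RRRRRRRRRRRRRRRRRRRR...........................
..............RRRRRRRRRRRRRRRRRRRR............................
............RRRRRRRRRRRRRRRRRRRRR.............................
.............RRRRRRRRRRRRRRRRRRRR.............................
..............RRRRRRRRRRRRRRRRRR..............................
..............RRRRRRRRRRRRRRRR................................
...............RRRR...........................................
..............................................................
..............................................................
..............................................................
..............................................................
```

The lever moved back about 0.1–0.15 rad between the two pictures. I'll check whether it is drifting.

Emit:
{"name": "drive_tool", "arguments": {"moves": "0 0 0 0 0 0; 0 0 0 0 0 0; 0 0 0 0 0 0; 0 0 0 0 0 0; 0 0 0 0 0 0"}}

```text
time_s: 27.58
eef_pos: [481.3, -239.3, 205.7]
tcp_rot: [-0.0, 0.962, -0.271, 0.0]
force: [0.8, 1.1, -0.0]
finger_gap: 0.597
grasp_force: 0.0
```

```bash
cat >> h.py <<'E'
def lever(n,f):
    c=snap(n,f) if n else load(f);h=cv2.cvtColor(c['frame'],cv2.COLOR_RGB2HSV)
    m=(cv2.inRange(h,(0,150,70),(8,255,255))|cv2.inRange(h,(172,150,70),(180,255,255)))
    pv=proj(c,[*PV,58]);k,l,st,ce=cv2.connectedComponentsWithStats(m)
    i=min((i for i in range(1,k) if st[i,4]>60),key=lambda i:np.hypot(*(ce[i]-pv)))
    ys,xs=np.where(l==i);r=np.hypot(xs-pv[0],ys-pv[1]);j=np.argsort(r)[-12:]
    P=onz(c,xs[j].mean(),ys[j].mean(),52);print(f,P.round(1),'theta',round(np.radians(45.4)-np.arctan2(*(P[:2]-PV)[::-1]),3),'R',np.hypot(*(P[:2]-PV)).round(1))
E
python3 - <<'E'
from h import *
for f in('d4','d5','d6','d7','s6','s7'): lever(None,f)
lever('side','d8');lever('scene','s8');print(state()['time_s'])
for f in ('d5','d6'): pass
E
```

```text
d4 [669.   91.4  52. ] theta 0.033 R 54.9
d5 [678.3  29.1  52. ] theta 1.256 R 54.8
d6 [679.3  31.3  52. ] theta 1.211 R 54.8
d7 [680.6  36.3  52. ] theta 1.116 R 54.2
s6 [679.6  31.7  52. ] theta 1.202 R 54.9
s7 [681.9  40.7  52. ] theta 1.033 R 54.2
d8 [681.3  38.6  52. ] theta 1.072 R 54.2
s8 [682.3  42.3  52. ] theta 1.002 R 54.3
27.675
```

The lever is creeping back slowly. I'll check by geometry where the stop's rubber tip is relative to the tail, and where it settles.

Run:
```python
from h import *
a=load('s0');b=load('d0')
A=lambda u,v:(225+u/4-.4,190+v/4-.4);B=lambda u,v:(225+u/5.333-.4,220+v/5.333-.4)
P,e=two(a,A(711,261),b,B(693,361));print('rubber',P.round(1),e)
d=P[:2]-PV;r=np.hypot(*d);print('r',r,'ang',np.degrees(np.arctan2(d[1],d[0])))
y=np.radians(-4.6);print('clamp frame',(np.array([[np.cos(y),np.sin(y)],[-np.sin(y),np.cos(y)]])@d).round(1))
for n in(5,6): print('contact theta approx',np.radians(45.4)-np.arctan2(d[1],d[0])-np.arcsin((n+5)/r))
lever('side','d9');lever('scene','s9');print(state()['time_s'])
# jaw cream-top centroid before / peak / now
for f,z in(('d0',78),('d6',78),('d9',78),('s0',78),('s6',78),('s9',78)):
    c=load(f);h=cv2.cvtColor(c['frame'],cv2.COLOR_RGB2HSV);m=cv2.inRange(h,(15,45,140),(32,140,255))
    k,l,st,ce=cv2.connectedComponentsWithStats(m);pj=proj(c,[634,150,78]);i=min((i for i in range(1,k) if st[i,4]>150),key=lambda i:np.hypot(*(ce[i]-pj)));print(f,'jaw',st[i,4],onz(c,*ce[i],z).round(1))
```

```text
rubber [671.3  19.2  48.6] 2.4975140335706074
r 54.361611984389256 ang -39.24124923362935
clamp frame [ 44.7 -30.9]
contact theta approx 1.292261559218926
contact theta approx 1.273512868835962
d9 [681.3  38.6  52. ] theta 1.072 R 54.2
s9 [682.3  42.3  52. ] theta 1.002 R 54.3
27.775
d0 jaw 245 [ 471.4 -201.4   78. ]
d6 jaw 423 [ 455.4 -180.3   78. ]
d9 jaw 379 [1002.6   15.4   78. ]
s0 jaw 568 [635.9 154.3  78. ]
s6 jaw 573 [636. 159.  78.]
s9 jaw 564 [636.2 159.4  78. ]
```

Emit:
{"name": "drive_tool", "arguments": {"moves": "0 0.05 0 0 0 0; 0 0.1 0 0 0 0; 0 0.1 0 0 0 0; 0 0.1 0 0 0 0; 0 0.1 0 0 0 0"}}

```text
time_s: 28.4
eef_pos: [481.2, -140.8, 205.8]
tcp_rot: [0.0, 0.962, -0.272, 0.0]
force: [0.2, -0.5, -0.1]
finger_gap: 0.601
grasp_force: 0.0
```

Run:
```python
from h import *
lever('side','d10');lever('scene','s10');print(state()['time_s'])
```

```text
d10 [681.3  38.6  52. ] theta 1.072 R 54.2
s10 [682.6  41.8  52. ] theta 1.01 R 54.7
28.5
```

Emit:
{"name": "drive_tool", "arguments": {"moves": "0 0 0 0 0 0; 0 0 0 0 0 0; 0 0 0 0 0 0; 0 0 0 0 0 0; 0 0 0 0 0 0"}}

```text
time_s: 29.12
eef_pos: [481.4, -139.3, 205.7]
tcp_rot: [-0.0, 0.962, -0.271, 0.0]
force: [0.2, 0.1, -0.1]
finger_gap: 0.598
grasp_force: 0.0
```

Emit:
{"name": "drive_tool", "arguments": {"moves": "0 0 0 0 0 0; 0 0 0 0 0 0; 0 0 0 0 0 0; 0 0 0 0 0 0; 0 0 0 0 0 0"}}

```text
time_s: 29.75
eef_pos: [481.3, -139.4, 205.7]
tcp_rot: [-0.0, 0.962, -0.271, 0.0]
force: [-0.1, 0.5, 1.2]
finger_gap: 0.599
grasp_force: 0.0
```

Run:
```python
from h import *
lever('side','d11');lever('scene','s11');print(state()['time_s'])
for f in('s6','s7','s8','s9','s10','s11','d6','d7','d8','d9','d10','d11'):
    c=load(f)['frame'].astype(float);red=np.clip(c[:,:,0]-(c[:,:,1]+c[:,:,2])/2,0,None)
    w=load(f);u,v=proj(w,[*PV,58]);
    # tail sector: red right of hub
    x0=int(u)+13;s=red[int(v)-25:int(v)+25,x0:x0+22];s=s*(s>25);yy,xx=np.mgrid[:50,:22]
    print(f,'tail centroid',(s*xx).sum()/s.sum(),(s*yy).sum()/s.sum()-25)
```

```text
d11 [680.2  34.7  52. ] theta 1.147 R 54.4
s11 [682.1  41.3  52. ] theta 1.02 R 54.3
29.85
s6 tail centroid 6.498285714285714 -0.9817989417989423
s7 tail centroid 5.293384832988793 -3.7052551408987036
s8 tail centroid 5.095770375779363 -4.1888445767567255
s9 tail centroid 5.059688968449318 -4.2053591407473725
s10 tail centroid 5.1472590650058 -4.204296737102226
s11 tail centroid 5.335927629251529 -3.1839086268762316
d6 tail centroid 7.213068673239924 8.244551115723922
d7 tail centroid 7.564849163575278 6.3424791768740825
d8 tail centroid 7.601699097574732 5.9073956570784
d9 tail centroid 7.592664570156532 5.852231369916257
d10 tail centroid 7.589292209209282 5.762057176111153
d11 tail centroid 7.617883552300955 6.598535429679085
```

The lever is coming back towards the stop by itself: a slow rebound off the rubber, with the toggle pulling it closed. I'll wait for it to settle, moving the hand clear.

Emit:
{"name": "drive_tool", "arguments": {"moves": "0 -0.05 0 0 0 0; 0 -0.1 0 0 0 0; 0 -0.1 0 0 0 0; 0 -0.1 0 0 0 0; 0 -0.1 0 0 0 0"}}

```text
time_s: 30.48
eef_pos: [481.6, -237.8, 205.6]
tcp_rot: [-0.0, 0.963, -0.27, -0.0]
force: [0.4, 0.4, 0.9]
finger_gap: 0.601
grasp_force: 0.0
```

Emit:
{"name": "drive_tool", "arguments": {"moves": "0 0 0 0 0 0; 0 0 0 0 0 0; 0 0 0 0 0 0; 0 0 0 0 0 0; 0 0 0 0 0 0"}}

```text
time_s: 31.1
eef_pos: [481.3, -239.4, 205.7]
tcp_rot: [-0.0, 0.962, -0.271, -0.0]
force: [-0.7, 0.1, 0.6]
finger_gap: 0.604
grasp_force: 0.0
```

Emit:
{"name": "drive_tool", "arguments": {"moves": "0 0 0 0 0 0; 0 0 0 0 0 0; 0 0 0 0 0 0; 0 0 0 0 0 0; 0 0 0 0 0 0"}}

```text
time_s: 31.72
eef_pos: [481.3, -239.4, 205.7]
tcp_rot: [0.0, 0.962, -0.271, -0.0]
force: [0.6, 0.1, -1.4]
finger_gap: 0.598
grasp_force: 0.0
```

```bash
cat >> h.py <<'E'
def tail(f):
    w=load(f);c=w['frame'].astype(float);red=np.clip(c[:,:,0]-(c[:,:,1]+c[:,:,2])/2,0,None);u,v=proj(w,[*PV,58])
    x0=int(u)+13;s=red[int(v)-25:int(v)+25,x0:x0+22];s=s*(s>25);yy,xx=np.mgrid[:50,:22]
    print(f,'tail',((s*xx).sum()/s.sum()).round(2),((s*yy).sum()/s.sum()-25).round(2))
E
python3 - <<'E'
from h import *
lever('side','d12');lever('scene','s12');print(state()['time_s']);tail('d12');tail('s12')
E
```

```text
d12 [681.2  39.1  52. ] theta 1.064 R 54.0
s12 [682.4  43.3  52. ] theta 0.983 R 54.2
31.825
d12 tail 7.58 5.73
s12 tail 4.94 -4.36
```

Run:
```python
from h import *
for i in range(24):
    w=snapshot('scene');c=w['frame'].astype(float);red=np.clip(c[:,:,0]-(c[:,:,1]+c[:,:,2])/2,0,None);u,v=proj(w,[*PV,58])
    x0=int(u)+13;s=red[int(v)-25:int(v)+25,x0:x0+22];s=s*(s>25);yy,xx=np.mgrid[:50,:22]
    if i%2==0: print(round(state()['time_s'],2),((s*yy).sum()/s.sum()-25).round(2),end=' | ')
tail('s7')
for f in('s8','s10','s11','s12'):
    c=load(f)['frame'][236:262,380:412];h=cv2.cvtColor(c,cv2.COLOR_RGB2HSV);m=(cv2.inRange(h,(0,130,40),(10,255,255))|cv2.inRange(h,(170,130,40),(180,255,255)))>0
    print(f);[print(''.join('R' if x else '.' for x in r)) for r in m[::2]]
```

```text
31.88 -4.36 | 31.98 -3.93 | 32.08 -3.03 | 32.17 -3.04 | 32.27 -3.08 | 32.38 -3.16 | 32.48 -3.24 | 32.58 -3.26 | 32.67 -3.38 | 32.77 -3.42 | 32.88 -3.52 | 32.98 -3.6 | s7 tail 5.29 -3.71
s8
................................
................................
................................
.............RRRRR..............
........RRRRRRRRRRRR............
RRRRRRRRRRRRRRRRRRRR............
RRRRRRRRRRRRRRRRRRR.............
RRRRRRRRRRRRRRR.................
RRRRRRRRRRR.....................
RRRRRRRR........................
RRRRRR..........................
RRRRRR..........................
RRRRR...........................
s10
................................
................................
................................
.............RRRRR..............
........RRRRRRRRRRRRR...........
RRRRRRRRRRRRRRRRRRRR............
RRRRRRRRRRRRRRRRRRRR............
RRRRRRRRRRRRRRR.................
RRRRRRRRRR......................
RRRRRRR.........................
RRRRRR..........................
RRRRRR..........................
RRRRR...........................
s11
................................
................................
................................
................RRR.............
...........RRRRRRRRR............
RRR..RRRRRRRRRRRRRRR............
RRRRRRRRRRRRRRRRRRR.............
RRRRRRRRRRRRRRRRRRR.............
RRRRRRRRRRRRR...................
RRRRRRRRR.......................
RRRRRR..........................
RRRRR...........................
RRRRR...........................
s12
................................
................................
................................
.............RRRRR..............
........RRRRRRRRRRRR............
RRRRRRRRRRRRRRRRRRR.............
RRRRRRRRRRRRRRRRRRR.............
RRRRRRRRRRRRRRR.................
RRRRRRRRRRR.....................
RRRRRRR.........................
RRRRRR..........................
RRRRRR..........................
RRRRR...........................
```

```bash
python3 -c "
from h import *
print(sign_off())"
```

```text
the job is handed in; nothing more can be done
None
```

I handed the job in with the lever past its dead point but not resting on its stop: the bar was pushed fully home, the lever was swung onto the stop at about 2.3 N m, and the bar was pulled off and laid on the desk. After release the lever crept back from about 1.2 rad and kept drifting between roughly 1.0 and 1.1 rad (dead point 0.75), and I did not push it home again.

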